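Weigh the sample pot: raise its bail and set it on the balance

ROBOT

A 6-joint arm with a two-finger parallel gripper is mounted at the origin on the work surface. World frame = base frame: x ahead of the robot, y to its left, z up, the work surface at z = 0. Lengths are in m, angles in rad, forces in N, time in s.
With the tool pointing down it reaches from about 0.375 to 0.9 m from the base axis. Payload 3.1 kg.
Tool frame: the origin (TCP) lies at the very end of the fingers, on their centre line; the grasp point (between the pads) lies 19 mm behind it (manip.pinch_z is the distance from the TCP to the grasp point, in m); z points along the fingers, y is the line along which they close (so a half turn about z gives the same grasp; the last joint's range is limited). The gripper opens to 85 mm and grips with 20 to 120 N. Pads are 22 mm wide; open, the fingers measure 114 mm over their backs; the gripper's body (76 mm by 85 mm) begins 54 mm behind the grasp point. The pads swing forward as they close: fully open they stand 13 mm farther back than shut.
Start: joints at [-1.427, 0.527, 1.433, -0, 1.181, -0.178], TCP at [0.198, -0.593, 0.231] pointing down, gripper open.
Joint ranges: [-3.08, 3.08], [-0.75, 2.2], [0.22, 2.44], [-1.43, 4.57], [0, 2.65], [-2.85, 2.85]. Speed limits (rad/s): [2.79, 2.79, 3.14, 3.14, 3.14, 3.14].

INTERFACE

Orientations are given as a unit quaternion [x, y, z, w].
In Python, from station import manip gives the robot as it stands.
- The arm moves only by the tool servo_tool, never from a script. Its argument "commands" is one flat list of numbers, 7 for each row, row after row: the shift along the tool's x, y, z each as a share of 500 mm, from -1 to 1, then the turn, a rotation vector about the tool's x, y, z each as a share of 360 degrees, from -1 to 1, then the opening, from -1 (shut) to 1 (fully open). In form: [dx, dy, dz, rx, ry, rz, claw, dx, dy, dz, rx, ry, rz, claw, ...]. A call has 1 to 12 rows; each row shifts and turns the commanded pose from where the row before left it, along the tool's axes as they then stand; what a row does not reach is not made up. A row lasts 1/12 s, in which the tool goes at most 41.7 mm and 7.16 degrees, less where a joint would pass 70% of its speed; a pose out of reach is approached as far as the arm can. A call with a number of a shift or a turn outside -1 to 1 is refused whole. A call with a gripper value outside its range is refused whole. The fingers move at their own pace and stop on an object; "force" is the grip in N (left out, the last holds). Time passes only in rows, so rows that do not move let the fingers close. It gives the time, the measured TCP pose, the force, the opening and the grip force at its end, in the units of the state.
- manip.sense(): the state, without advancing time (a new reading comes with each control period).
- manip.snapshot(name): name is "scene" or "top" or "wrist"; returns a dict with "img" (384x512x3 uint8, red, green, blue), "mtx" (3x3 intrinsics, pixels), "world_to_cam" (4x4, takes a point from world to camera coordinates). Camera axes: x right, y up, looking along -z (the intrinsics and any distortion apply to the point x, -y, -z); pixel columns grow to the right and rows downward; lengths in m; the calibration is good to about 2 mm. A picture is of the moment at which its call begins. There is no depth.
- manip.sign_off(): hands the job in; it is judged then, once.
Trained networks look in a picture, given as the dict that the camera call returned (one of the last four; its "shot" number tells which), for a name from the list of things; names that differ only in an ending like _2 or _b are one class to them, and where a whole thing is asked for, a point or a joint stands for the part that bears it (a point fixed in the world has none). Each returns a list of dicts, best first, with "conf" (0 to 1); they miss things now and then, are a little off and sometimes report something else, mostly with a low value. They report only what shows in the picture. A call takes as long as a camera call. They do not tell look-alikes from the thing itself.
- manip.look_for(picture, query): "box" ([left, top, width, height] in pixels, round what is visible of it).
- manip.silhouettes(picture, query): "pixels" (384x512 bool, what is visible of it) and "box" ([left, top, width, height] in pixels, round what is visible of it).
The state is a dict: "t": time; "q": joint angles; "qd": joint speeds; "tau": joint torques, N m; "tcp_pos": TCP position; "tool_rot": TCP orientation; "force": force on the tool from outside, world axes, zero at the start; "ft_torque": the same for the moment, N m; "finger_gap": opening from 0.0 (shut) to 1.0 (fully open); "gripper_force": force on a finger pad.
Only numpy, scipy, OpenCV 4.12 (cv2) and the standard library are available. Lean on these libraries where they do the work, as an engineer would, in place of code of your own. Each camera call takes 0.05 s, during which the arm holds its last target. There are 200 camera calls.

TASK

The shorter of the two steel sample pots is to be weighed. Swing its folded-down wire bail upright while the pot still stands on the bench, then lift the pot by the bail, carry it over without tipping it, and set it down, not drop it, in the middle of the balance pan and let go. Leave the taller pot standing where it is.

Things in the scene. Friction and masses are not known exactly. Their poses are not given: they have to be found in the camera images.
- pot: The shorter sample pot: a closed steel cylinder 72 mm in diameter and 70 mm high with a white plastic lid (76 mm in diameter, the top 14 mm of the height), 0.3 to 0.65 kg, loose, standing on the bench. Origin: centre of its underside; z up. A wire bail is pivoted on two ears at the sides (y = +41 and -41 mm, out to 44 mm), its pivot axis running along the pot's y at z = 56 mm, x = 0. Folded down, the bail sticks out roughly level from the pot's +x side.
- bail (a joint): Angle of the shorter pot's bail about its pivot, rad: 0 = folded down level, pointing along the pot's +x; 1.57 = upright above the pot. It starts between 0 and 0.3 (pointing along +x, up to 17 degrees above level). The hinge is slightly stiff: the bail stays where it is left and needs under 1 N at its crown to swing.
- grip (a point): Centre of the grip on the crown of the shorter pot's bail: a grey plastic sleeve 12 mm in diameter and 44 mm long, lying parallel to the pot's y axis, that turns freely on the 4 mm wire. The point is 90 mm from the pivot axis: at pot x = 90 mm x cos(bail), y = 0, z = 56 mm + 90 mm x sin(bail). With the bail level, 46 mm of free gap lies between the sleeve and the lid's edge. The axes turn with the bail: x points away from the pivot, y lies along the sleeve.
- pan (a point): Centre of the top face of the balance's round steel pan, 120 mm in diameter, 65 mm above the bench; z up, x away from the balance's display. The balance is a white, flat case 210 x 180 mm, 54 mm high, fixed, with the pan slightly behind its middle (20 mm) and a dark display strip along the side nearest the robot.
- tall_pot: The taller sample pot, a bystander (it may stand between the shorter pot and the balance): the same materials and diameter, 115 mm high, with the same sort of bail folded down level, at a height of 101 mm, along its own +x, reaching 96 mm from its centre. Origin: centre of its underside; z up.
Things that resemble listed ones, but are neither listed nor needed, are in the scene too. What is shaped like the pot but blue is not meant.

How it is judged:
On the way, in this order (a step that is already met when the one before it is completed fails the run):
1. the bail stands upright (within 15 degrees) while the pot still stands on the bench (value of joint bail between 1.31 and 1.83 rad and height (world z) of pot below 0.012 m and angle between pot's own z axis and vertical below 0.17 rad), for 0.1 s.
2. the pot is lifted at least 25 mm, hanging by its bail, gripped at the crown (within 45 mm of the sleeve's centre) (height (world z) of pot above 0.025 m and distance between the grasp point and grip below 0.045 m and value of joint bail between 1.05 and 2.09 rad), for 0.2 s.
3. the pot stands on the pan (within 20 mm of its middle) with the gripper still at the bail (z of pot in the frame of pan between -0.006 and 0.006 m and horizontal distance between pot and pan below 0.02 m and distance between the grasp point and grip below 0.045 m), for 0.05 s.
At the end, for the whole second after the job is handed in: The shorter pot stands upright (within 6 degrees) and at rest on the balance pan, its centre within 20 mm of the pan's centre, its underside on the pan (within 6 mm), released. The bail may stand or lie (z of pot in the frame of pan between -0.006 and 0.006 m and horizontal distance between pot and pan below 0.02 m and angle between pot's own z axis and vertical below 0.1 rad and linear speed of pot below 0.02 m/s); the robot touches nothing.
It fails at once if the taller pot is shifted by more than 25 mm or tipped over 17 degrees (distance of tall_pot from where it was at the start of the episode above 0.025 m or angle between tall_pot's own z axis and vertical above 0.3 rad).
It fails at once if the shorter pot is tipped by more than 30 degrees (angle between pot's own z axis and vertical above 0.52 rad).
It also fails if it takes over 61 s, if anything falls off the work surface, if the arm or the gripper's body presses on something with over 40 N, if the wrist force passes 120 N, or if a joint passes its speed limit or range.

## Working session

There is one attempt and no reset: what is moved stays moved. The work goes in short steps, Python scripts to look and compute and a tool call to move; the robot and the scene stay as the last step left them, time stands still between calls to the robot, and variables do not carry over. Pictures are saved under pics/ and viewed, at most 13 in all, crops included, and the job is handed in when it is done.

Besides the shell and the picture viewer there is one more tool, called after "Call:" as name(argument=value, ...), one argument or row to a line, values as JSON. servo_tool: Moves the arm, as the interface text tells. Its arguments: {"type":"object","properties":{"commands":{"type":"array"},"force":{"type":"number"}},"required":["commands"]}

```bash
mkdir -p pics
cat > h.py <<'E'
import numpy as np, cv2
from station import manip
def snap(n):
    return manip.snapshot(n)
def save(s,f,crop=None,k=1):
    im=s["img"][:,:,::-1]
    if crop: x,y,w,h=crop; im=im[y:y+h,x:x+w]
    cv2.imwrite("pics/"+f,cv2.resize(im,None,fx=k,fy=k,interpolation=cv2.INTER_CUBIC))
def proj(s,P):
    P=np.atleast_2d(P); T=s["world_to_cam"]; c=P@T[:3,:3].T+T[:3,3]; c=c*[1,-1,-1]
    p=c@np.array(s["mtx"]).T; return p[:,:2]/p[:,2:]
def ray(s,u,v,z):
    T=s["world_to_cam"];R=T[:3,:3];o=-R.T@T[:3,3]
    d=np.linalg.inv(s["mtx"])@[u,v,1]; d=R.T@(d*[1,-1,-1]); return o+d*(z-o[2])/d[2]
E
python3 - <<'E'
from h import *
a=snap("scene");b=snap("top")
save(a,"scene.png",k=1.5);save(b,"top.png",k=1.5)
for s,n in((a,"scene"),(b,"top")):
    for q in("pot","tall_pot","grip","bail","pan"):
        try: print(n,q,[(np.round(r["box"]).tolist(),round(r["conf"],2)) for r in manip.look_for(s,q)])
        except Exception as e: print(n,q,e)
E
```

```text
scene pot [([95.0, 265.0, 65.0, 46.0], 0.9), ([182.0, 271.0, 43.0, 55.0], 0.88), ([147.0, 185.0, 48.0, 31.0], 0.76), ([164.0, 217.0, 34.0, 36.0], 0.75)]
scene tall_pot [([243.0, 174.0, 49.0, 45.0], 0.55)]
scene grip [([96.0, 271.0, 27.0, 33.0], 0.83), ([186.0, 283.0, 42.0, 42.0], 0.83), ([181.0, 240.0, 18.0, 9.0], 0.66), ([192.0, 189.0, 4.0, 7.0], 0.42)]
scene bail [([186.0, 287.0, 44.0, 39.0], 0.72), ([176.0, 180.0, 16.0, 14.0], 0.65), ([181.0, 243.0, 19.0, 6.0], 0.58), ([96.0, 283.0, 48.0, 22.0], 0.52)]
scene pan [([294.0, 145.0, 80.0, 53.0], 0.88)]
top pot [([326.0, 170.0, 30.0, 48.0], 0.89), ([335.0, 107.0, 35.0, 41.0], 0.8), ([370.0, 155.0, 44.0, 33.0], 0.74), ([297.0, 239.0, 45.0, 30.0], 0.7)]
top tall_pot [([237.0, 161.0, 32.0, 47.0], 0.71)]
top grip [([297.0, 233.0, 11.0, 20.0], 0.67), ([353.0, 104.0, 14.0, 6.0], 0.65), ([386.0, 160.0, 31.0, 28.0], 0.45)]
top bail [([330.0, 172.0, 22.0, 2.0], 0.61), ([399.0, 170.0, 19.0, 18.0], 0.42)]
top pan [([114.0, 153.0, 76.0, 80.0], 0.61)]
```

View pics/scene.png

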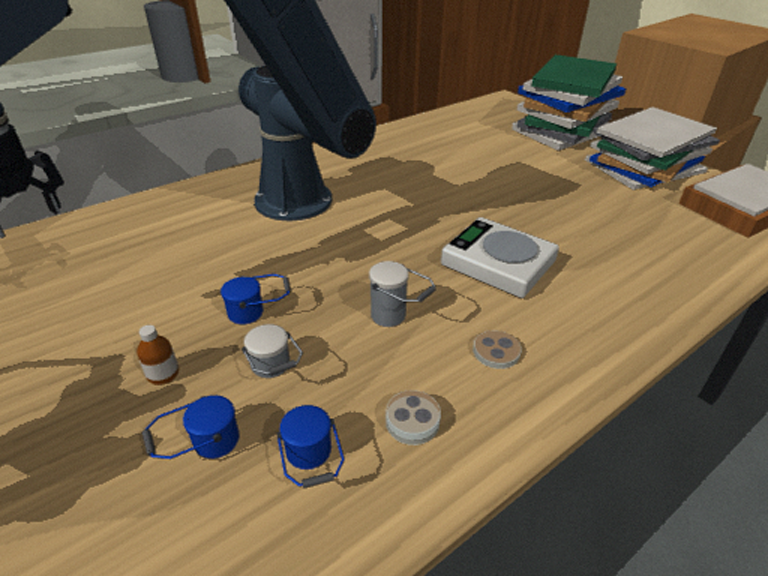

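View pics/top.png

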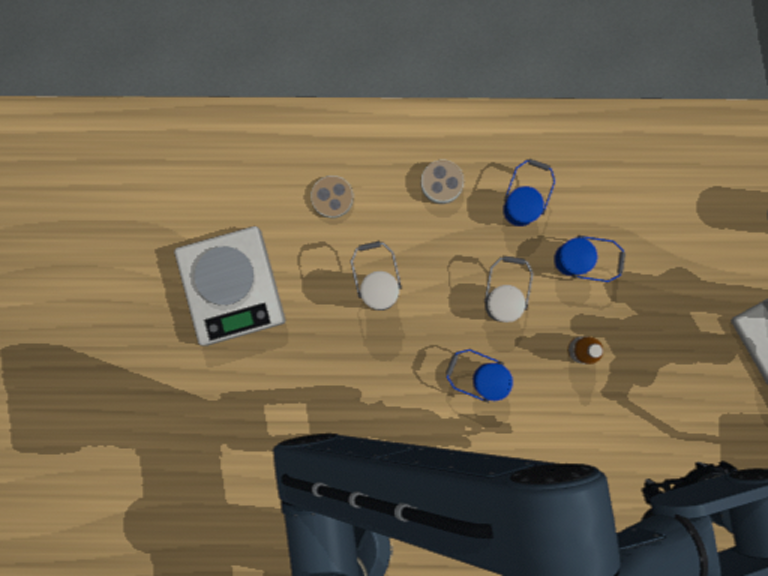

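The scene picture has two white-lidded pots. The short one is at scene (178,232) / top (338,202), with its bail towards +x. The tall one is at scene (260,195) / top (252,193). The three blue pots, at top (350,137), (385,171) and (328,254), are look-alikes and not meant. The balance pan is at top (148,184). I'll confirm the short pot in a crop and measure.

Run:
```python
from h import *
a=snap("scene");b=snap("top")
im=np.hstack([cv2.resize(a["img"][200:270,140:230],(400,311),interpolation=cv2.INTER_CUBIC),cv2.resize(b["img"][160:225,300:380],(383,311),interpolation=cv2.INTER_CUBIC)])
cv2.imwrite("pics/crop.png",im[:,:,::-1])
hsv=cv2.cvtColor(b["img"],cv2.COLOR_RGB2HSV)
w=((hsv[:,:,1]<40)&(hsv[:,:,2]>150)).astype(np.uint8)
for n,(u,v),z in(("pot",(338,202),.07),("tall",(252,193),.115)):
    m=np.zeros_like(w);cv2.circle(m,(u,v),17,1,-1);M=cv2.moments(w*m,True);c=(M["m10"]/M["m00"],M["m01"]/M["m00"])
    r=np.sqrt(M["m00"]/np.pi)
    print(n,np.round(c,1),M["m00"],r,np.round(ray(b,*c,z),4), "diam",2*np.linalg.norm(ray(b,c[0]+r,c[1],z)-ray(b,*c,z)))
for r in manip.silhouettes(b,"pan")[:1]:
    ys,xs=np.nonzero(r["pixels"]);print("pan sil",xs.mean(),ys.mean(),r["box"])
print("pan",ray(b,148.3,184,.065),"disp",ray(b,158.5,214.5,.054))
for n,u,v,z in(("grip",343,174,.056),("grip",343,174,.075),("tallgrip",246.5,163.5,.101)): print(n,ray(b,u,v,z))
print(manip.sense()["tool_rot"],manip.pinch_z)
for r in manip.silhouettes(b,"grip"): print(r["box"],r["conf"])
```

```text
pot [338.  201.8] 439.0 11.821084554078958 [ 0.5041 -0.3369  0.07  ] diam 0.07146986021935482
tall [253.3 193. ] 467.0 12.192240025845548 [ 0.5267 -0.0812  0.115 ] diam 0.07147295087491373
pan sil 152.70062320230105 190.0575263662512 [116.6, 150.5, 72.5, 85.0]
pan [0.55624571 0.23929499 0.065     ] disp [0.46378823 0.20883472 0.054     ]
grip [ 0.59020976 -0.3554479   0.056     ]
grip [ 0.58810623 -0.35195001  0.075     ]
tallgrip [ 0.61549425 -0.06045166  0.101     ]
[9.87004190e-01 1.60694513e-01 6.20666545e-06 5.24551048e-05] 0.0187
[342.8, 104.2, 26.3, 10.5] 0.71
[413.7, 166.6, 1.8, 18.1] 0.5
```

View pics/crop.png

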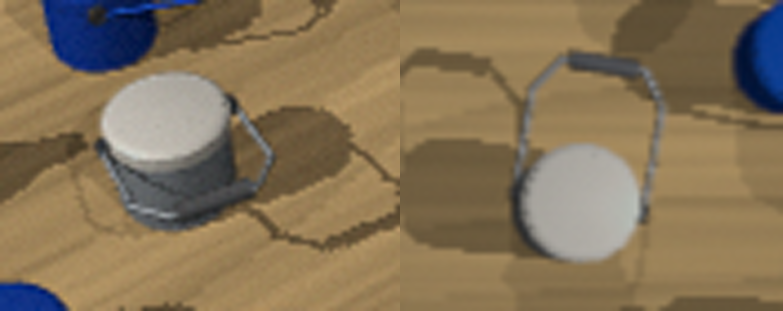

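The crop confirms the short grey pot with the white lid. Its bail points to +x, turned about -10°, with the sleeve at scene (187.7,244.3) and top (342.4,173.4). First move: turn the tool in place so it closes along the pot's x. After that, triangulate.

Call:
servo_tool(
  commands=[0,0,0,0,0,-0.0188,-0.05,0,0,0,0,0,-0.0188,-0.05,0,0,0,0,0,-0.0188,-0.05,0,0,0,0,0,-0.0188,-0.05,0,0,0,0,0,-0.0188,-0.05,0,0,0,0,0,-0.0188,-0.05,0,0,0,0,0,-0.0188,-0.05,0,0,0,0,0,-0.0188,-0.05,0,0,0,0,0,-0.0188,-0.05],
  force=60,
)

```text
t: 1.55
tcp_pos: [0.1983, -0.5927, 0.2313]
tool_rot: [0.767, 0.641, 0.0, 0.0]
force: [-0.1, 0.2, -0.6]
finger_gap: 0.476
gripper_force: 0.0
```

```bash
cat >> h.py <<'E'
from scipy.spatial.transform import Rotation as Ro
def go(p):
    s=manip.sense();R=Ro.from_quat(s["tool_rot"]).as_matrix();d=R.T@(np.array(p)-s["tcp_pos"])
    print("tcp",np.round(s["tcp_pos"],4),"yaw y-axis",round(float(np.arctan2(R[1,1],R[0,1])),3),"z",np.round(R[:,2],3),"q",np.round(s["q"],2),"F",np.round(s["force"],1),"gap",s["finger_gap"],s["gripper_force"],"t",s["t"]); print("shift units",np.round(d/.5,4))
E
python3 - <<'E'
from h import *
from scipy.optimize import least_squares
a=snap("scene");b=snap("top")
r=least_squares(lambda P:np.r_[proj(a,P)[0]-[187.7,244.3],proj(b,P)[0]-[342.4,173.4]],[.59,-.354,.06]);g=r.x
print("grip",g,r.fun)
im=b["img"];hsv=cv2.cvtColor(im,cv2.COLOR_RGB2HSV)
m=((hsv[:,:,1]<40)&(hsv[:,:,2]>105)&(hsv[:,:,2]<165)).astype(np.uint8)
k=np.zeros_like(m);cv2.circle(k,(148,184),27,1,-1);m=cv2.morphologyEx(m*k,cv2.MORPH_OPEN,np.ones((3,3)))
c=max(cv2.findContours(m,0,1)[0],key=cv2.contourArea);e=cv2.fitEllipse(cv2.convexHull(c));print("pan",e,ray(b,*e[0],.065))
go([g[0],g[1],.16])
E
```

```text
grip [ 0.58996823 -0.34958384  0.07624628] [-0.10396087  0.00044363 -0.11272856 -0.0608114 ]
pan ((147.91221618652344, 184.46974182128906), (42.93031311035156, 43.97926712036133), 121.63339233398438) [0.55480506 0.24044696 0.065     ]
tcp [ 0.1983 -0.5927  0.2313] yaw y-axis -0.185 z [ 0. -0. -1.] q [-1.43  0.53  1.43  0.    1.18 -1.24] F [ 1.   0.4 -0.8] gap 0.4721612894756989 0.0 t 1.65
shift units [0.6221 0.6805 0.1426]
```

Call:
servo_tool(
  commands=[0.0518,0.0567,0,0,0,0,-0.05,0.0518,0.0567,0,0,0,0,-0.05,0.0518,0.0567,0,0,0,0,-0.05,0.0518,0.0567,0,0,0,0,-0.05,0.0518,0.0567,0,0,0,0,-0.05,0.0518,0.0567,0,0,0,0,-0.05,0.0518,0.0567,0,0,0,0,-0.05,0.0518,0.0567,0,0,0,0,-0.05,0.0518,0.0567,0,0,0,0,-0.05,0.0518,0.0567,0,0,0,0,-0.05,0.0518,0.0567,0,0,0,0,-0.05,0.0518,0.0567,0,0,0,0,-0.05],
)

```text
t: 2.65
tcp_pos: [0.5913, -0.3484, 0.2314]
tool_rot: [0.77, 0.637, -0.0, 0.0]
force: [-0.2, -0.7, -0.2]
finger_gap: 0.478
gripper_force: 0.0
```

Call:
servo_tool(
  commands=[0,0,0.03,0,0,0,-0.05,0,0,0.03,0,0,0,-0.05,0,0,0,0,0,0,-0.05],
)

```text
t: 2.9
tcp_pos: [0.5889, -0.3474, 0.1979]
tool_rot: [0.77, 0.638, -0.001, -0.003]
force: [-1.2, 0.5, -0.7]
finger_gap: 0.479
gripper_force: 0.0
```

Run:
```python
from h import *
w=snap("wrist");save(w,"w1.png",k=1.5)
print("grip proj",proj(w,[.590,-.3496,.076]),"lid",proj(w,[.504,-.337,.07]))
for q in("grip","pot"): print(q,[(np.round(r["box"]).tolist(),round(r["conf"],2)) for r in manip.look_for(w,q)])
go([.590,-.3496,.0573])
```

```text
grip proj [[261.14779957 185.95680428]] lid [[177.32127337 187.60773952]]
grip [([371.0, 149.0, 96.0, 84.0], 0.77), ([1.0, 89.0, 76.0, 102.0], 0.73), ([182.0, 143.0, 89.0, 78.0], 0.67)]
pot [([0.0, 88.0, 97.0, 136.0], 0.91), ([139.0, 141.0, 129.0, 82.0], 0.88), ([255.0, 237.0, 52.0, 86.0], 0.87), ([327.0, 144.0, 140.0, 87.0], 0.86)]
tcp [ 0.5898 -0.3501  0.2016] yaw y-axis -0.187 z [ 0. -0. -1.] q [-0.7   0.64  1.3   0.    1.2  -0.51] F [ 0.2  0.4 -1.1] gap 0.47567684888298833 0.0 t 3.05
shift units [1.100e-03 2.000e-04 2.887e-01]
```

View pics/w1.png

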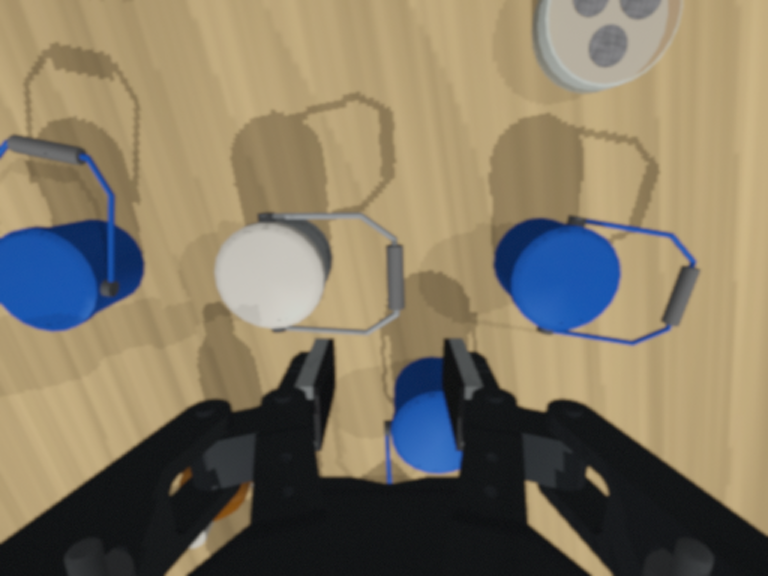

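The wrist view shows the short pot's lid at (181,182) and its sleeve at (264,185). The sleeve is about 3 mm further along tool y than predicted and lies across the closing line. Lowering onto it and closing lightly.

Call:
servo_tool(
  commands=[0,0.006,0.06,0,0,0,-0.05,0,0,0.06,0,0,0,-0.05,0,0,0.05,0,0,0,-0.05,0,0,0.04,0,0,0,-0.05,0,0,0.04,0,0,0,-0.05,0,0,0.0387,0,0,0,-0.05,0,0,0,0,0,0,-0.05,0,0,0,0,0,0,-0.05],
  force=20,
)

```text
t: 3.72
tcp_pos: [0.5924, -0.3509, 0.0571]
tool_rot: [0.77, 0.638, -0.0, -0.0]
force: [0.2, 0.2, 0.1]
finger_gap: 0.477
gripper_force: 0.0
```

Run:
```python
from h import *
w=snap("wrist");a=snap("scene");save(w,"w2.png");
im=np.hstack([cv2.resize(w["img"][80:300,80:400],(436,300)),cv2.resize(a["img"][190:270,140:230],(338,300),interpolation=cv2.INTER_CUBIC)])
cv2.imwrite("pics/w2.png",im[:,:,::-1])
go([.593,-.350,.0573])
```

```text
tcp [ 0.5937 -0.3516  0.059 ] yaw y-axis -0.186 z [ 0.003 -0.002 -1.   ] q [-0.7   0.82  1.38  0.    0.94 -0.51] F [ 0.4 -0.   0.5] gap 0.47243799530678066 0.0 t 3.8167
shift units [ 0.0029 -0.0021  0.0034]
```

View pics/w2.png

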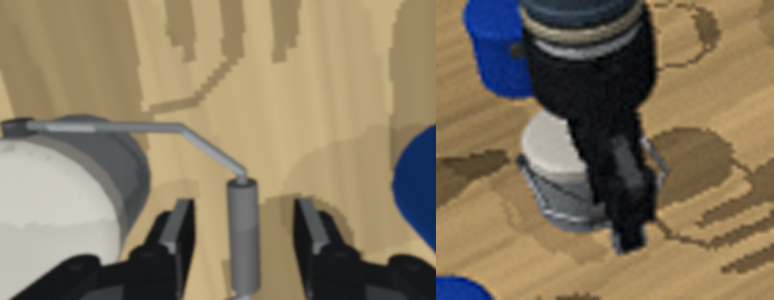

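The sleeve is midway between the open pads, clear of the lid. Closing.

Call:
servo_tool(
  commands=[0,0,0,0,0,0,-0.5,0,0,0,0,0,0,-0.9,0,0,0,0,0,0,-1,0,0,0,0,0,0,-1,0,0,0,0,0,0,-1,0,0,0,0,0,0,-1],
  force=20,
)

```text
t: 4.32
tcp_pos: [0.5928, -0.3508, 0.0572]
tool_rot: [0.769, 0.639, -0.0, 0.0]
force: [-1.8, -1.3, 0.4]
finger_gap: 0.133
gripper_force: 19.9
```

Run:
```python
from h import *
w=snap("wrist");
cv2.imwrite("pics/w3.png",cv2.resize(w["img"][:,:,::-1],(640,480)))
go([.593,-.350,.0573])
t=np.linspace(.226,1.5,13);P=.09*np.c_[np.cos(t),np.sin(t)];d=np.diff(P,axis=0)/.5
print(np.round(d,4).tolist())
```

```text
tcp [ 0.5928 -0.3508  0.0572] yaw y-axis -0.185 z [ 0.    -0.001 -1.   ] q [-0.7   0.82  1.38 -0.    0.94 -0.51] F [-1.9 -2.1 -0.7] gap 0.12870367049608197 19.9093097448349 t 4.3667
shift units [ 0.0016  0.0001 -0.0003]
[[-0.0053, 0.0184], [-0.0072, 0.0177], [-0.009, 0.0168], [-0.0107, 0.0158], [-0.0124, 0.0146], [-0.0138, 0.0132], [-0.0152, 0.0116], [-0.0163, 0.01], [-0.0173, 0.0082], [-0.018, 0.0063], [-0.0186, 0.0044], [-0.019, 0.0024]]
```

View pics/w3.png

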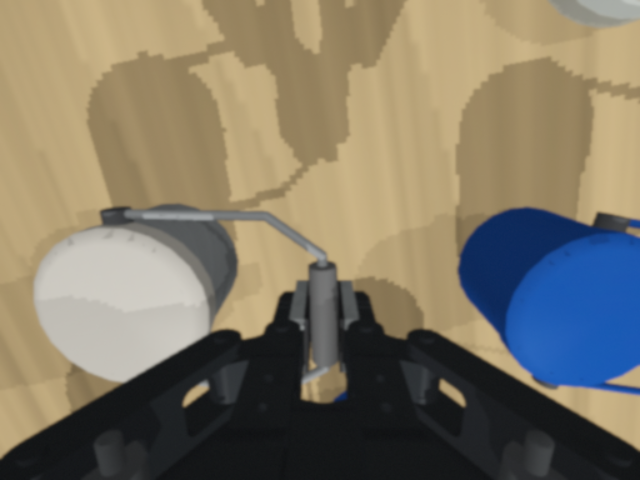

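The sleeve is held between the pads (opening about 11 mm). Swinging the bail up along the arc.

Call:
servo_tool(
  commands=[0,-0.0025,-0.009,0,0,0,-1,0,-0.0028,-0.009,0,0,0,-1,0,-0.0034,-0.009,0,0,0,-1,0,-0.0038,-0.0087,0,0,0,-1,0,-0.0043,-0.0085,0,0,0,-1,0,-0.0047,-0.0083,0,0,0,-1,0,-0.0052,-0.008,0,0,0,-1,0,-0.0055,-0.0078,0,0,0,-1,0,-0.006,-0.0074,0,0,0,-1,0,-0.0064,-0.0072,0,0,0,-1,0,-0.0068,-0.0068,0,0,0,-1,0,-0.007,-0.0064,0,0,0,-1],
)

```text
t: 5.37
tcp_pos: [0.5649, -0.3455, 0.1062]
tool_rot: [0.769, 0.639, 0.001, 0.002]
force: [4.5, -2.0, 3.5]
finger_gap: 0.13
gripper_force: 20.0
```

Run:
```python
from h import *
go([.593,-.350,.0573])
```

```text
tcp [ 0.5649 -0.3455  0.1062] yaw y-axis -0.185 z [ 0.003 -0.002 -1.   ] q [-0.72  0.72  1.44  0.    0.98 -0.53] F [ 4.5 -2.   3.5] gap 0.13048248829998343 19.968274533748627 t 5.3667
shift units [0.0015 0.0566 0.098 ]
```

Call:
servo_tool(
  commands=[0,-0.0072,-0.006,0,0,0,-1,0,-0.0074,-0.0058,0,0,0,-1,0,-0.0078,-0.0054,0,0,0,-1,0,-0.008,-0.005,0,0,0,-1,0,-0.0084,-0.0046,0,0,0,-1,0,-0.0086,-0.0042,0,0,0,-1,0,-0.0088,-0.0036,0,0,0,-1,0,-0.009,-0.0032,0,0,0,-1,0,-0.009,-0.0026,0,0,0,-1,0,-0.0092,-0.002,0,0,0,-1,0,-0.0094,-0.0016,0,0,0,-1,0,-0.0094,-0.0008,0,0,0,-1],
)

```text
t: 6.37
tcp_pos: [0.514, -0.3372, 0.1295]
tool_rot: [0.769, 0.639, -0.0, 0.002]
force: [0.2, -3.3, 11.3]
finger_gap: 0.131
gripper_force: 20.4
```

Run:
```python
from h import *
a=snap("scene");b=snap("top");w=snap("wrist")
im=np.hstack([cv2.resize(a["img"][170:270,130:250],(360,300),interpolation=cv2.INTER_CUBIC),cv2.resize(w["img"],(400,300))])
cv2.imwrite("pics/up.png",im[:,:,::-1])
go([.5,-.34,.127])
```

```text
tcp [ 0.5135 -0.3371  0.1296] yaw y-axis -0.185 z [ 0.001 -0.003 -1.   ] q [-0.76  0.64  1.55 -0.    0.95 -0.58] F [-0.6 -3.9 11.1] gap 0.13294043873553213 20.329929292201996 t 6.5167
shift units [-0.0107 -0.0254  0.0051]
```

View pics/up.png

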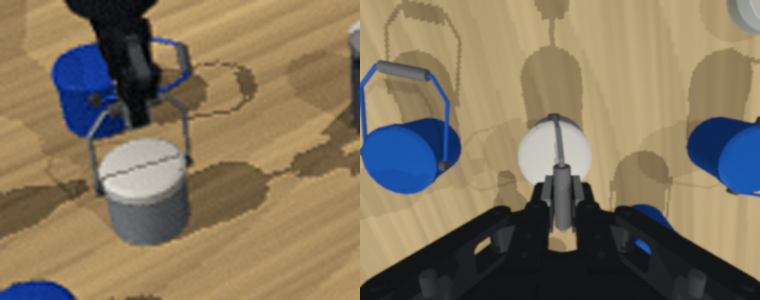

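The bail stands upright over the lid, with the pot on the bench. Tightening the grip, then lifting slowly.

Call:
servo_tool(
  commands=[0,0,0,0,0,0,-1,0,0,0,0,0,0,-1,0,0,-0.004,0,0,0,-1,0,0,-0.008,0,0,0,-1,0,0,-0.012,0,0,0,-1,0,0,-0.016,0,0,0,-1,0,0,-0.016,0,0,0,-1,0,0,-0.012,0,0,0,-1,0,0,-0.008,0,0,0,-1,0,0,-0.004,0,0,0,-1,0,0,0,0,0,0,-1,0,0,0,0,0,0,-1],
  force=80,
)

```text
t: 7.52
tcp_pos: [0.5137, -0.3353, 0.1674]
tool_rot: [0.769, 0.639, -0.0, -0.0]
force: [0.2, -0.1, -6.2]
finger_gap: 0.108
gripper_force: 77.9
```

Call:
servo_tool(
  commands=[0,0,-0.006,0,0,0,-1,0,0,-0.014,0,0,0,-1,0,0,-0.022,0,0,0,-1,0,0,-0.028,0,0,0,-1,0,0,-0.03,0,0,0,-1,0,0,-0.03,0,0,0,-1,0,0,-0.03,0,0,0,-1,0,0,-0.028,0,0,0,-1,0,0,-0.022,0,0,0,-1,0,0,-0.014,0,0,0,-1,0,0,-0.006,0,0,0,-1,0,0,0,0,0,0,-1],
)

```text
t: 8.52
tcp_pos: [0.514, -0.3357, 0.2833]
tool_rot: [0.769, 0.639, 0.0, 0.001]
force: [0.4, -0.2, -6.3]
finger_gap: 0.109
gripper_force: 78.0
```

Run:
```python
from h import *
a=snap("scene");w=snap("wrist")
im=np.hstack([cv2.resize(a["img"][120:260,100:260],(400,350),interpolation=cv2.INTER_CUBIC),cv2.resize(w["img"],(400,350))])
cv2.imwrite("pics/lift.png",im[:,:,::-1])
go([.5548,.2404,.285])
```

```text
tcp [ 0.5134 -0.3351  0.2817] yaw y-axis -0.185 z [-0.001  0.001 -1.   ] q [-0.76  0.46  1.4   0.    1.28 -0.58] F [ 0.4  0.5 -6.3] gap 0.10233283992922916 78.02186250686646 t 8.6167
shift units [ 1.1467 -0.1303 -0.0054]
```

View pics/lift.png

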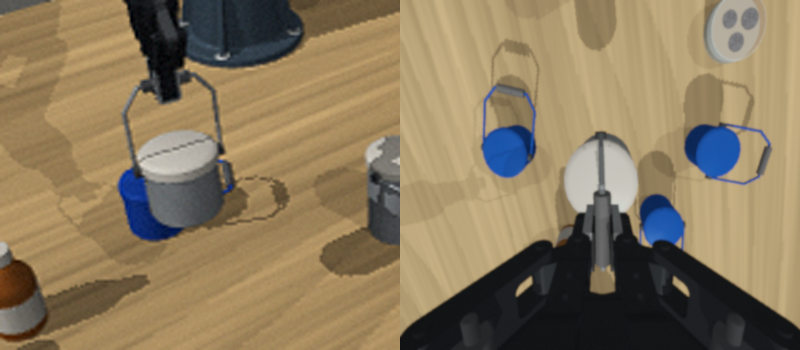

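The pot hangs level about 15 cm up, above the tall pot's height. Carrying it over.

Call:
servo_tool(
  commands=[0.004,-0.0005,0,0,0,0,-1,0.008,-0.0009,0,0,0,0,-1,0.012,-0.0014,0,0,0,0,-1,0.016,-0.0018,0,0,0,0,-1,0.02,-0.0023,0,0,0,0,-1,0.024,-0.0027,0,0,0,0,-1,0.028,-0.0032,0,0,0,0,-1,0.032,-0.0036,0,0,0,0,-1,0.036,-0.0041,0,0,0,0,-1,0.04,-0.0045,0,0,0,0,-1,0.044,-0.005,0,0,0,0,-1,0.0442,-0.005,0,0,0,0,-1],
)

```text
t: 9.62
tcp_pos: [0.5248, -0.1784, 0.2826]
tool_rot: [0.769, 0.639, 0.0, -0.0]
force: [1.2, -0.1, -6.3]
finger_gap: 0.109
gripper_force: 78.0
```

Call:
servo_tool(
  commands=[0.0442,-0.005,0,0,0,0,-1,0.0442,-0.005,0,0,0,0,-1,0.0442,-0.005,0,0,0,0,-1,0.0442,-0.005,0,0,0,0,-1,0.0442,-0.005,0,0,0,0,-1,0.0442,-0.005,0,0,0,0,-1,0.0442,-0.005,0,0,0,0,-1,0.0442,-0.005,0,0,0,0,-1,0.0442,-0.005,0,0,0,0,-1,0.0442,-0.005,0,0,0,0,-1,0.0442,-0.005,0,0,0,0,-1,0.0442,-0.005,0,0,0,0,-1],
)

```text
t: 10.62
tcp_pos: [0.5433, 0.0879, 0.2827]
tool_rot: [0.769, 0.639, 0.0, -0.0]
force: [-0.3, -0.2, -6.2]
finger_gap: 0.11
gripper_force: 78.0
```

Call:
servo_tool(
  commands=[0.0442,-0.005,0,0,0,0,-1,0.044,-0.005,0,0,0,0,-1,0.04,-0.0045,0,0,0,0,-1,0.036,-0.0041,0,0,0,0,-1,0.032,-0.0036,0,0,0,0,-1,0.028,-0.0032,0,0,0,0,-1,0.024,-0.0027,0,0,0,0,-1,0.02,-0.0023,0,0,0,0,-1,0.016,-0.0018,0,0,0,0,-1,0.012,-0.0014,0,0,0,0,-1,0.008,-0.0009,0,0,0,0,-1,0.004,-0.0005,0,0,0,0,-1],
)

```text
t: 11.62
tcp_pos: [0.5554, 0.2403, 0.2823]
tool_rot: [0.769, 0.639, -0.0, -0.0]
force: [-0.5, -0.4, -5.7]
finger_gap: 0.106
gripper_force: 78.0
```

Call:
servo_tool(
  commands=[0,0,0,0,0,0,-1,0,0,0,0,0,0,-1,0,0,0,0,0,0,-1,0,0,0,0,0,0,-1,0,0,0,0,0,0,-1,0,0,0,0,0,0,-1,0,0,0,0,0,0,-1,0,0,0,0,0,0,-1,0,0,0,0,0,0,-1,0,0,0,0,0,0,-1,0,0,0,0,0,0,-1,0,0,0,0,0,0,-1],
)

```text
t: 12.62
tcp_pos: [0.5553, 0.2401, 0.2824]
tool_rot: [0.769, 0.639, 0.0, 0.0]
force: [-0.4, 0.5, -5.7]
finger_gap: 0.108
gripper_force: 78.0
```

Run:
```python
from h import *
a=snap("scene");b=snap("top");w=snap("wrist")
im=np.hstack([cv2.resize(a["img"][60:230,250:420],(370,370),interpolation=cv2.INTER_CUBIC),cv2.resize(w["img"],(420,370))])
cv2.imwrite("pics/over.png",im[:,:,::-1])
go([.5548,.2404,.2])
for s in(a,w):
  for q in("pot","pan"): print(q,[(np.round(r["box"],1).tolist(),round(r["conf"],2)) for r in manip.look_for(s,q)[:3]])
  print("pan proj",proj(s,[.5548,.2404,.065]))
```

```text
tcp [0.5553 0.2401 0.2824] yaw y-axis -0.185 z [-0. -0. -1.] q [ 0.22  0.45  1.42 -0.    1.27  0.41] F [ 0.1  0.1 -6.8] gap 0.10842085752148403 77.99510836601257 t 12.7667
shift units [ 0.0004 -0.0012  0.1648]
pot [([148.1, 185.7, 47.5, 30.9], 0.75), ([96.7, 264.9, 60.8, 42.5], 0.73), ([334.7, 97.8, 26.1, 49.6], 0.7)]
pan []
pan proj [[339.20667089 162.62928132]]
pot [([208.8, 143.9, 92.9, 154.7], 0.87)]
pan [([157.1, 77.2, 184.1, 170.7], 0.71)]
pan proj [[258.50697898 164.48987332]]
```

View pics/over.png

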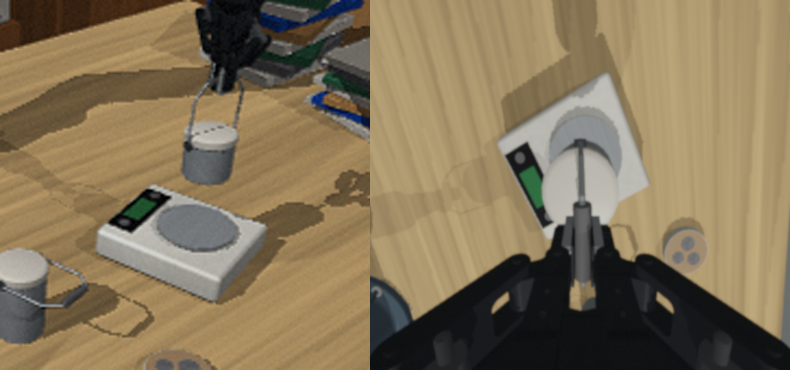

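The pot hangs level over the pan. Lowering most of the way, then checking the alignment.

Call:
servo_tool(
  commands=[0,0,0.005,0,0,0,-1,0,0,0.01,0,0,0,-1,0,0,0.015,0,0,0,-1,0,0,0.02,0,0,0,-1,0,0,0.02,0,0,0,-1,0,0,0.02,0,0,0,-1,0,0,0.02,0,0,0,-1,0,0,0.015,0,0,0,-1,0,0,0.01,0,0,0,-1,0,0,0.005,0,0,0,-1,0,0,0,0,0,0,-1,0,0,0,0,0,0,-1],
)

```text
t: 13.97
tcp_pos: [0.5557, 0.2401, 0.2126]
tool_rot: [0.769, 0.639, 0.0, 0.0]
force: [-0.3, -0.4, -6.7]
finger_gap: 0.107
gripper_force: 78.0
```

Run:
```python
from h import *
a=snap("scene");w=snap("wrist");b=snap("top")
def circ(p,z,r):
    t=np.linspace(0,2*np.pi,60);return np.c_[p[0]+r*np.cos(t),p[1]+r*np.sin(t),0*t+z]
out=[]
for s,c in((a,(290,100,100,100)),(w,(130,60,260,260))):
    x,y,ww,h=c;k=395/ww
    im=cv2.resize(s["img"][y:y+h,x:x+ww],None,fx=k,fy=k,interpolation=cv2.INTER_CUBIC)
    z0=.0835
    for P,col in((circ((.5548,.2404),.065,.06),(255,0,0)),(circ((.5553,.2401),z0+.07,.038),(0,255,0)),(circ((.5553,.2401),z0,.036),(255,255,0))):
        q=((proj(s,P)-[x,y]+.5)*k).astype(int);cv2.polylines(im,[q.reshape(-1,1,2)],True,col,1)
    out.append(im)
cv2.imwrite("pics/near.png",np.hstack(out)[:,:,::-1])
go([.5548,.2404,.19])
```

```text
tcp [0.5559 0.2402 0.2132] yaw y-axis -0.185 z [ 0.002  0.    -1.   ] q [ 0.22  0.52  1.5  -0.    1.12  0.41] F [-0.1 -0.1 -6.5] gap 0.10680713398946033 77.99285531044006 t 14.1167
shift units [-0.     -0.0023  0.0463]
```

View pics/near.png

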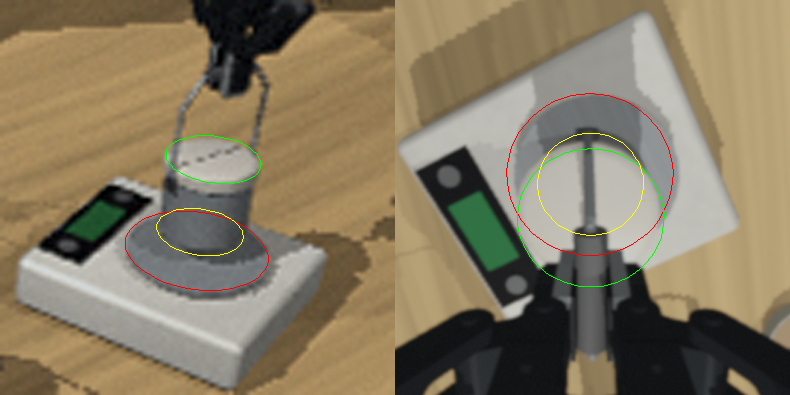

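The overlay shows the pot centred, with the pan about 3 mm further along tool y. Correcting that and lowering slowly to contact.

Call:
servo_tool(
  commands=[0,0.0025,0.002,0,0,0,-1,0,0.0025,0.004,0,0,0,-1,0,0,0.005,0,0,0,-1,0,0,0.005,0,0,0,-1,0,0,0.005,0,0,0,-1,0,0,0.004,0,0,0,-1,0,0,0.003,0,0,0,-1,0,0,0.002,0,0,0,-1,0,0,0,0,0,0,-1,0,0,0,0,0,0,-1],
)

```text
t: 14.95
tcp_pos: [0.5578, 0.2396, 0.1974]
tool_rot: [0.769, 0.639, -0.0, -0.0]
force: [-0.5, -0.3, -6.7]
finger_gap: 0.109
gripper_force: 78.0
```

Call:
servo_tool(
  commands=[0,0,0.002,0,0,0,-1,0,0,0.002,0,0,0,-1,0,0,0.001,0,0,0,-1,0,0,0,0,0,0,-1,0,0,0,0,0,0,-1],
)

```text
t: 15.37
tcp_pos: [0.5581, 0.2397, 0.1952]
tool_rot: [0.769, 0.639, 0.0, 0.0]
force: [-0.2, -0.9, -5.1]
finger_gap: 0.11
gripper_force: 78.2
```

Call:
servo_tool(
  commands=[0,0,0.001,0,0,0,-1,0,0,0.001,0,0,0,-1,0,0,0,0,0,0,-1,0,0,0,0,0,0,-1],
)

```text
t: 15.7
tcp_pos: [0.5586, 0.2397, 0.195]
tool_rot: [0.769, 0.639, 0.001, 0.001]
force: [-0.8, -1.4, 3.6]
finger_gap: 0.11
gripper_force: 79.2
```

Contact: the load has gone off the wrist and the pot is standing on the pan. Letting go.

Call:
servo_tool(
  commands=[0,0,0,0,0,0,-0.6,0,0,0,0,0,0,-0.4,0,0,0,0,0,0,-0.2,0,0,0,0,0,0,-0.1,0,0,0,0,0,0,-0.1,0,0,-0.01,0,0,0,-0.1,0,0,-0.03,0,0,0,-0.1,0,0,-0.05,0,0,0,-0.1,0,0,-0.06,0,0,0,-0.1,0,0,-0.05,0,0,0,-0.1,0,0,-0.02,0,0,0,-0.1,0,0,0,0,0,0,-0.1],
)

```text
t: 16.7
tcp_pos: [0.5595, 0.2401, 0.3073]
tool_rot: [0.769, 0.639, 0.003, 0.002]
force: [1.1, -0.1, 0.5]
finger_gap: 0.452
gripper_force: 0.0
```

Run:
```python
from h import *
a=snap("scene");w=snap("wrist")
im=np.hstack([cv2.resize(a["img"][90:210,240:390],(400,320),interpolation=cv2.INTER_CUBIC),cv2.resize(w["img"],(390,320))])
cv2.imwrite("pics/end.png",im[:,:,::-1]);go([.5548,.2404,.3])
```

```text
tcp [0.5572 0.2395 0.3032] yaw y-axis -0.185 z [-0.001 -0.    -1.   ] q [0.22 0.43 1.39 0.   1.32 0.41] F [-1.2  0.3 -0.5] gap 0.4495393019479833 0.0 t 16.8
shift units [ 0.001  -0.0051  0.0064]
```

View pics/end.png

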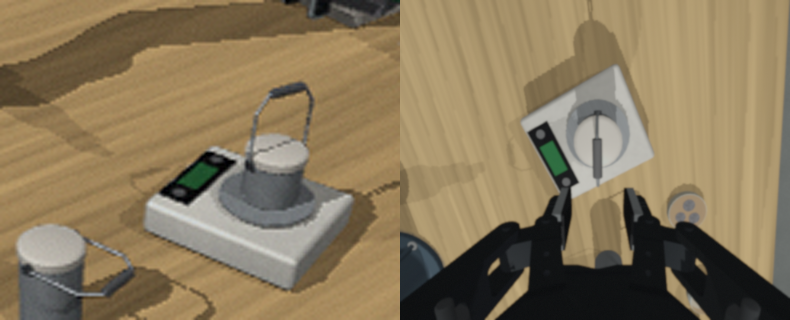

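The pot stands centred on the pan with its bail upright, the gripper is clear above it, and the tall pot stands untouched. Handing in.

```bash
python3 -c "
from station import manip
print(manip.sign_off())"
```

```text
the job is handed in; nothing more can be done
None
```

The shorter pot stands released in the middle of the balance pan, lifted there by its upright bail, and the job is handed in; the taller pot stands where it was, and the hand-in returned no verdict.

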